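# Move a sample tile from the stock stand to the display easel

## Robot

A 6-joint arm with a two-finger parallel gripper is mounted at the origin on a cart in front of the work surface, level with it; the furniture and walls round the work are solid. World frame = base frame: x ahead of the robot, y to its left, z up, the work surface at z = 0. Lengths are in mm, angles in rad, forces in N, time in s.
With the tool pointing down it reaches from about 275 to 725 mm from the base axis. Payload 15.9 kg.
Tool frame: the origin (TCP) lies on the centre line of the jaws, within the pads' length; the fingertips stand 8 mm ahead of it and the grasp point (between the pads) lies 11 mm behind it (ctrl.tips_ahead is the distance from the TCP to the fingertips, in mm); z points along the fingers, y is the line along which they close (so a half turn about z gives the same grasp; the last joint's range is limited). The gripper opens to 85 mm and grips with 20 to 120 N. Pads are 22 mm wide; open, the fingers measure 114 mm over their backs; the gripper's body (76 mm by 85 mm) begins 54 mm behind the grasp point. The pads swing forward as they close: fully open they stand 13 mm farther back than shut.
Start: joints at [-1.327, 0.213, -0.034, 1.323, 0, 1.571], TCP at [120.691, -485.2, 239.306] pointing down, gripper open.
Joint ranges: [-2.98, 2.98], [-0.74, 1.72], [-1.14, 1.35], [-2.1, 2.04], [-1.57, 1.44], [-3.14, 3.14]. Speed limits (rad/s): [1.89, 1.89, 2.39, 2.57, 3.14, 3.14].

## Interface

Orientations are given as a unit quaternion [x, y, z, w].
In Python, from station import monitor, optics, job, ctrl gives the robot as it stands.
- The arm moves only by the tool arm_command, never from a script. Its argument "rows" is one flat list of numbers, 5 for each row, row after row: the opening, from 0 (shut) to 1 (fully open), then the shift along the tool's x, y, z in m, then the turn about the tool's z in degrees. A call has 1 to 10 rows; each row shifts and turns the commanded pose from where the row before left it, along the tool's axes as they then stand; what a row does not reach is not made up. A row lasts 1/10 s, in which the tool goes at most 50 mm and 8.59 degrees, less where a joint would pass 70% of its speed; a pose out of reach is approached as far as the arm can. A call with a gripper value outside its range is refused whole. The fingers move at their own pace and stop on an object; "force" is the grip in N (left out, the last holds). Time passes only in rows, so rows that do not move let the fingers close. It gives the time, the measured TCP pose, the force, the opening and the grip force at its end, in the units of the state.
- monitor.get_obs(): the state, without advancing time (a new reading comes with each control period).
- optics.get_image(name): name is "scene" or "top"; returns (picture, depth): 420x560x3 uint8, red, green, blue; 420x560 float32, mm along the optical axis (not along the pixel's ray), 0 where there is no reading.
- optics.get_calibration(name): a dict with "fx", "fy", "cx", "cy" (pixels), "R" (3x3) and "t" (3): a world point X has camera coordinates R X + t. Camera axes: x right, y down, z forward; pixel columns grow to the right and rows downward; lengths in mm; the calibration is good to about 2 mm. A picture is of the moment at which its call begins. get_calibration takes no time and is no camera call.
- job.close_job(): hands the job in; it is judged then, once.
The state is a dict: "clock": time; "joint_pos": joint angles; "joint_vel": joint speeds; "effort": joint torques, N m; "position": TCP position; "ee_rot": TCP orientation; "contact_force": force on the tool from outside, world axes, zero at the start; "wrist_torque": the same for the moment, N m; "gripper_width": finger opening in mm; "finger_force": force on a finger pad.
Only numpy, scipy, OpenCV 4.12 (cv2) and the standard library are available. Lean on these libraries where they do the work, as an engineer would, in place of code of your own. Each camera call takes 0.05 s, during which the arm holds its last target. There are 200 camera calls.

## Task

Put the blue sample tile on display: slide it sideways along the ledge of the wide wooden stand until one end sticks out well past the board but the tile still stands on the ledge, then grip that end front and back and lift it out. Stand it gently on the ledge of the narrow dark easel, centred, level and leaning against its back with the blue face still to the front, then let go; do not drop it and leave the other things on the counter where they are.

Things in the scene. Friction and masses are not known exactly. Their poses are not given: they have to be found in the camera images.
- tile: loose ceramic sample tile, 140 wide x 100 tall x 9 mm thick, 0.23 to 0.38 kg, blue front with two white stripes near the top, white back. Starts on the stand's ledge, back flat on the board, so not grippable there. Origin: middle of its bottom face. y along its width, z up its height (leaning 30 degrees, top away from the robot), x from blue front to white back
- tile_center (a point): centre of the tile, 50 mm above its origin along the tile's z. At stand y = 0 it is mid-board; at +/-0.100 the tile sticks out 50 mm past the board's end; it tips off beyond about 65 mm. Slide it by its side edge at mid-height or lower: pushed near its top it may tip over
- stock_stand: fixed stand: light wood board 240 wide x 104 tall x 12 mm, leaning back 30 degrees from vertical; aluminium ledge 240 mm wide along its foot, square to the board, 20 mm deep. Both ends open: slide out at either. Wire legs 65 mm either side of the middle; nothing behind the outer 50 mm. Origin on the counter below the seat; y along the ledge, x away from the front, z up; yaw within 0.2
- stock_stand_seat (a point): middle of the inner corner where the stand's ledge meets the board face, 55 mm above the counter. The tile's lower back edge lies along this corner, its origin 4.5 mm out from the board
- easel: fixed easel: dark wood back 40 wide x 95 tall x 10 mm, leaning back 22 degrees from vertical; aluminium ledge 90 mm wide, 20 mm deep, square to the back; wire leg behind, within 20 mm of the middle. A centred tile sticks out 50 mm each side of the back. Origin on the counter below the seat; axes and yaw as the stand. Stand and easel may swap left and right
- easel_seat (a point): middle of the inner corner where the easel's ledge meets its back, 45 mm above the counter. The displayed tile's lower back edge lies along this corner, its origin 4.5 mm out from the back
- glue_bottle: white glue bottle with a long nozzle, 28 x 28 x 84 mm, standing behind the work; origin at the centre of its underside; leave alone
- copper_cap: copper pipe cap, 39 x 39 x 37 mm, standing in front of the work; origin at the centre of its underside; leave alone
- kraft_box: small brown carton, 88 x 52 x 62 mm, to the right of the work; origin at the centre of its underside; leave alone
Not all that is in view belongs to the job. Leave any pink look-alike of the tile alone.

How it is judged:
By the outcome, as a careful person would: the job done as asked, in the order asked, and still so for the second after the job is handed in, with the robot touching nothing.
It also fails if it takes over 58 s, if anything falls off the work surface, if the arm or the gripper's body presses on something with over 40 N, if the wrist force passes 120 N, or if a joint passes its speed limit or range.

## Working session

There is one attempt and no reset: what is moved stays moved. The work goes in short steps, Python scripts to look and compute and a tool call to move; the robot and the scene stay as the last step left them, time stands still between calls to the robot, and variables do not carry over. Pictures are saved under pics/ and viewed, at most 10 in all, crops included, and the job is handed in when it is done.

Besides the shell and the picture viewer there is one more tool, called after "Emit:" in YAML: its name, and indented under it one key for each argument. arm_command: Moves the arm, as the interface text tells. Its arguments: {"type":"object","properties":{"rows":{"type":"array","items":{"type":"number"}},"force":{"type":"number"}},"required":["rows"]}

```bash
mkdir -p pics; ls
python3 - <<'E'
from station import monitor, optics, job, ctrl
import cv2, numpy as np
print(monitor.get_obs()); print(ctrl.tips_ahead)
for n in("scene","top"):
    p,d=optics.get_image(n); np.savez(f"{n}0.npz",p=p,d=d,**optics.get_calibration(n)); cv2.imwrite(f"pics/{n}0.png",p[:,:,::-1]); print(optics.get_calibration(n))
a=cv2.imread("pics/scene0.png")
E
```

```text
pics
{'clock': 0.0, 'joint_pos': array([-1.32700363e+00,  2.13369359e-01, -3.50654760e-02,  1.32349403e+00,
        1.75238424e-06,  1.57080788e+00]), 'joint_vel': array([ 0.00098834, -0.00023761,  0.00101978,  0.00030272, -0.00082964,
        0.00095071]), 'effort': array([ 4.75087625e-03, -6.86163568e+01,  4.87116694e+01,  1.76294142e-02,
        2.01369944e-04,  3.78947118e-05]), 'position': array([ 120.61258358, -484.89141702,  238.80702776]), 'ee_rot': array([ 9.92580378e-01,  1.21588949e-01, -6.79890564e-05, -5.62174890e-04]), 'contact_force': array([-0.38080916, -0.36467491, -0.24168058]), 'wrist_torque': array([ 0.04728691, -0.0070296 ,  0.00350197]), 'finger_force': 0.0, 'gripper_width': 85.42226727946438}
8.0
{'fx': 496.2231755539456, 'fy': 496.2231755539456, 'cx': 283.1093699749652, 'cy': 207.46808473707648, 'R': array([[-0.83395867, -0.55155576, -0.01729659],
       [-0.257186  ,  0.41621801, -0.87213413],
       [ 0.48822976, -0.72287538, -0.48896103]]), 't': array([402.99976702, 262.11618741, 943.97821336])}
{'fx': 480.7294690558756, 'fy': 480.7294690558756, 'cx': 279.6057949621482, 'cy': 214.09817975719074, 'R': array([[-0.01956932, -0.99976173, -0.00967115],
       [-0.9968496 ,  0.02025413, -0.07668537],
       [ 0.07686298,  0.00814   , -0.99700844]]), 't': array([-102.76745722,  560.47563539, 1388.5423908 ])}
```

View pics/scene0.png

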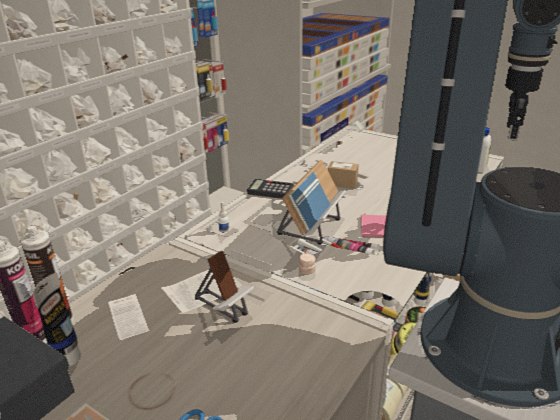

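View pics/top0.png

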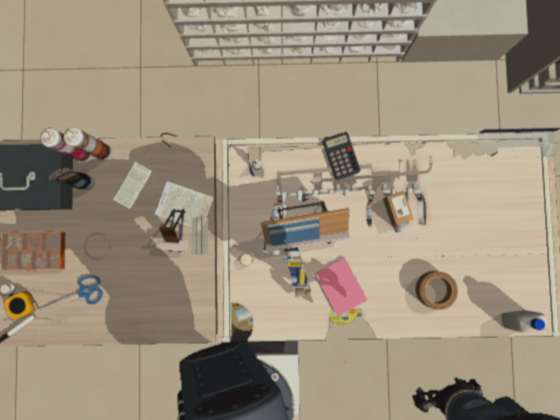

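The scene view shows the blue-faced tile on the wooden stand (scene ~(312,200), top ~(310,232)) and the dark easel (scene ~(222,280), top ~(172,232)).
Possible look-alikes are the blue tile at top (310,232), the pink tile at top (340,285), and the blue bottle cap at top (538,323). I choose the blue tile on the stand.

```bash
cat > h.py <<'E'
import numpy as np, cv2
def load(n,k=0): return np.load(f"{n}{k}.npz")
def snap(n,k):
    from station import optics
    p,d=optics.get_image(n); np.savez(f"{n}{k}.npz",p=p,d=d,**optics.get_calibration(n)); return load(n,k)
def cloud(z):
    d=z['d'];v,u=np.mgrid[:d.shape[0],:d.shape[1]]
    c=np.stack([(u-z['cx'])/z['fx']*d,(v-z['cy'])/z['fy']*d,d],-1)
    return (c-z['t'])@z['R']
def proj(z,X):
    c=np.atleast_2d(X)@z['R'].T+z['t'];return np.stack([c[:,0]/c[:,2]*z['fx']+z['cx'],c[:,1]/c[:,2]*z['fy']+z['cy']],-1)
def ray(z,uv,h):
    uv=np.atleast_2d(uv);r=np.stack([(uv[:,0]-z['cx'])/z['fx'],(uv[:,1]-z['cy'])/z['fy'],np.ones(len(uv))],-1)@z['R']
    o=-z['R'].T@z['t'];return o+r*((h-o[2])/r[:,2])[:,None]
def crop(z,x0,y0,x1,y1,s,f): cv2.imwrite(f,cv2.resize(z['p'][y0:y1,x0:x1,::-1],None,fx=s,fy=s,interpolation=cv2.INTER_CUBIC))
E
python3 - <<'E'
from h import *
np.set_printoptions(precision=1,suppress=True)
s,t=load("scene"),load("top")
a=cv2.resize(s['p'][150:330,190:370,::-1],None,fx=3.3,fy=3.3,interpolation=cv2.INTER_CUBIC)
cv2.imwrite("pics/c_scene.png",a)
a=cv2.resize(t['p'][190:290,150:360,::-1],None,fx=3.8,fy=3.8,interpolation=cv2.INTER_CUBIC)
cv2.imwrite("pics/c_top.png",a)
for n,z in(("s",s),("t",t)):
    C=cloud(z);hsv=cv2.cvtColor(z['p'],cv2.COLOR_RGB2HSV)
    m=(hsv[...,0]>95)&(hsv[...,0]<118)&(hsv[...,1]>90)
    k,l,st,ce=cv2.connectedComponentsWithStats(m.astype(np.uint8))
    for i in range(1,k):
        if st[i,4]>40: 
            P=C[(l==i)&(z['d']>0)]; print(n,st[i],ce[i],P.mean(0),P.min(0),P.max(0))
            c=P-P.mean(0);print("  svd",np.linalg.svd(c,full_matrices=False)[2].ravel())
    # height at points
C=cloud(t)
for uv in [(222,250),(240,250),(100,180),(172,232),(310,232),(246,260),(400,210),(255,166),(225,330),(260,141),(240,320),(296,270)]: print(uv,C[uv[1],uv[0]])
E
```

```text
s [197   0  20  37 402] [206.5  16.8] [ 1658.4 -1116.8   334. ] [ 1614.5 -1168.5   247.4] [ 1746.7 -1072.1   407.6]
  svd [-0.1  0.  -1.   0.6  0.8 -0.   0.8 -0.6 -0.1]
s [303  18  84  37 343] [332.3  36.9] [ 1238.7 -1640.5   196.8] [ 1199.4 -2299.1   162.5] [ 1332.8 -1327.8   207.4]
  svd [-0.   1.  -0.  -1.  -0.  -0.1 -0.1  0.   1. ]
s [380  19   9   8  41] [384.3  22.8] [ 1214.3 -2247.6   181.4] [ 1201.6 -2320.3   165.6] [ 1222.1 -2184.    195.8]
  svd [-0.  1. -0. -0.  0.  1. -1. -0. -0.]
s [358  26  13  10  59] [363.8  30.4] [ 1211.8 -1950.6   181. ] [ 1200.7 -2043.4   164.9] [ 1222.3 -1858.1   200.9]
  svd [-0.   1.   0.  -0.1 -0.   1.   1.   0.   0.1]
s [192  28   5  14  46] [194.4  34. ] [1632.  -992.5  276.5] [ 1614.8 -1008.2   240.5] [1653.6 -982.1  304.4]
  svd [-0.1  0.1  1.   0.8 -0.6  0.1  0.6  0.8 -0. ]
s [319  38  18  13 100] [327.7  44. ] [ 1208.8 -1516.9   180.4] [ 1197.7 -1620.2   162.1] [ 1216.4 -1416.4   198.4]
  svd [-0.  1.  0. -0. -0.  1. -1. -0. -0.]
s [303  75  82  50 598] [337. 102.] [ 1210.6 -1665.4  -158.7] [ 1177.5 -2326.9  -195.8] [ 1262.4 -1318.6  -140
[... 1458 characters left out ...]
.1 -0.9]
t [ 78 276  24  28 229] [ 89.  289.6] [348.7 449.3   9.3] [309.3 414.   -0.9] [388.4 485.8  18.1]
  svd [-0.9 -0.4 -0.   0.4 -0.9  0.   0.   0.  -1. ]
t [532 319  13  11 111] [538.  323.9] [ 245.9 -789.3  136. ] [ 232.1 -805.4  122. ] [ 258.6 -776.4  142.3]
  svd [-0.3 -0.9  0.2 -0.9  0.3  0.1  0.2  0.2  1. ]
(222, 250) [456.8  59.3  -2.3]
(240, 250) [455.7   5.8  -2.5]
(100, 180) [674.  424.6  -2.8]
(172, 232) [507.9 180.3 115.5]
(310, 232) [ 501.  -197.4   99.9]
(246, 260) [426.5 -14.6  35.4]
(400, 210) [ 560.3 -457.8   56.9]
(255, 166) [697.2 -45.6  49.7]
(225, 330) [223.6  52.3   2.3]
(260, 141) [781.4 -59.1   2.5]
(240, 320) [239.3  16.3 -85.7]
(296, 270) [ 375.1 -169.9 -470.7]
```

View pics/c_scene.png

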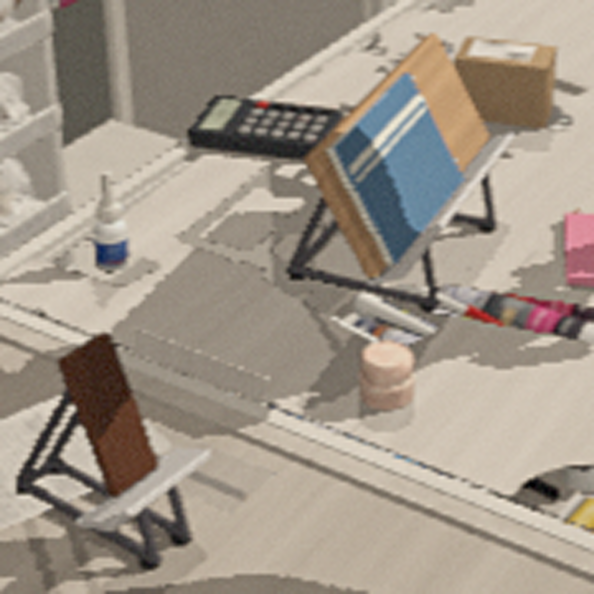

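View pics/c_top.png

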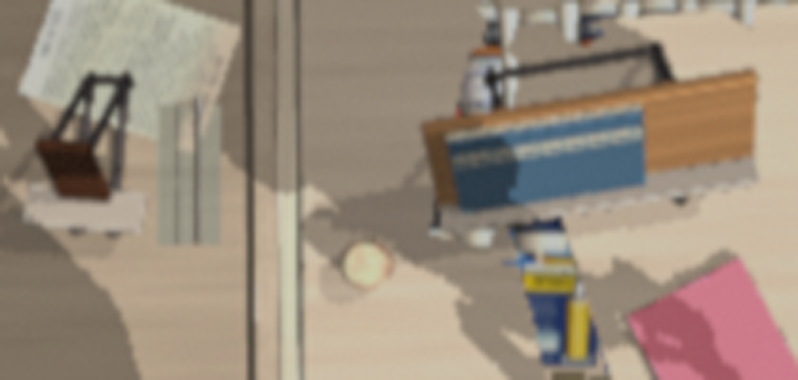

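The crops confirm the blue tile with its two white stripes, leaning on the light board (c_top (450–640, 110–210)). It is already near the board's left end. The easel is on the left (c_top (75,180)). Next I measure both.

Run:
```python
from h import *
np.set_printoptions(precision=2,suppress=True)
def roi(C,lo,hi): return np.all((C>lo)&(C<hi),-1)
for n in("scene","top"):
    z=load(n);C=cloud(z);hsv=cv2.cvtColor(z['p'],cv2.COLOR_RGB2HSV);H,S,V=[hsv[...,i].astype(int) for i in range(3)]
    fl=roi(C,[350,-350,-15],[600,-20,15]);print(n,"floor",np.median(C[fl][:,2]), "left floor",np.median(C[roi(C,[350,100,-15],[600,350,15])][:,2]))
    R=roi(C,[420,-310,40],[600,-40,175])
    orange=R&(H<22)&(S>95)&(V>90)
    blue=R&(H>90)&(H<120)&(S>70)
    E=roi(C,[430,120,30],[600,280,160]); dark=E&(H<22)&(S>70)&(V<150)&(C[...,2]>50)
    for nm,m,th in(("board",orange,30),("tile",blue,30),("easel",dark,22)):
        m=cv2.erode(m.astype(np.uint8),np.ones((3,3)))>0
        P=C[m];c=np.median(P,0)
        for _ in range(3):
            w=np.linalg.svd(P-P.mean(0),full_matrices=False)[2];nn=w[2]*np.sign(w[2][0]);r=(P-P.mean(0))@nn;P=P[abs(r)<3*r.std()+.5]
        yaw=np.arctan2(nn[1],nn[0]);print(n,nm,len(P),"n",nn,"yaw",yaw,"lean",np.degrees(np.arcsin(-nn[2])),"mean",P.mean(0),"std",r.std())
        u=np.array([-np.sin(yaw),np.cos(yaw),0]);print("   along y'",np.percentile(P@u,[0,1,99,100]),"z",np.percentile(P[:,2],[0,1,99,100]))
        t=np.radians(th); nh=np.array([np.cos(yaw)*np.cos(t),np.sin(yaw)*np.cos(t),-np.sin(t)]); print("   plane offset (nominal lean)",np.median(P@nh))
    # ledges grey
    for nm,lo,hi in(("stled",[420,-310,50],[520,-40,75]),("eled",[430,120,38],[520,280,62])):
        m=roi(C,lo,hi)&(S<60)&(V>110); P=C[m]; 
        if len(P)>10: print(n,nm,len(P),P.mean(0),P.min(0),P.max(0), np.linalg.svd(P-P.mean(0),full_matrices=False)[2][0])
```

```text
scene floor 1.6569077017279537 left floor 0.3032652499897994
scene board 460 n [ 0.86  0.11 -0.5 ] yaw 0.13017245080637785 lean 29.85599902443546 mean [ 514.31 -208.26  103.98] std 1.7312155405483054
   along y' [-364.21 -363.   -129.84 -128.95] z [ 59.16  63.59 145.35 146.67]
   plane offset (nominal lean) 366.1078445478829
scene tile 639 n [ 0.86  0.12 -0.5 ] yaw 0.14245578672823675 lean 29.825296684081184 mean [ 491.06 -148.15   97.57] std 1.3183890267867104
   along y' [-284.34 -279.91 -157.49 -154.42] z [ 65.57  67.24 144.15 145.74]
   plane offset (nominal lean) 353.9500293308661
scene easel 583 n [ 0.92 -0.09 -0.38] yaw -0.0929082746303628 lean 22.236913966581476 mean [496.96 197.71  93.77] std 1.5523533266436789
   along y' [223.18 224.47 259.28 260.38] z [ 51.98  53.92 131.62 133.51]
   plane offset (nominal lean) 406.6176699994607
scene stled 324 [ 470.24 -176.97   62.53] [ 447.96 -308.2    50.16] [502.11 -70.43  74.42] [-0.13  0.99  0.  ]
scene eled 341 [468.58 200.57  48.87] [453.39 148.72  38.49] [493.91 243.17  61.59] [-0.11 -0.99  0.01]
top floor 1.5982683649405287 lef
[... 324 characters left out ...]
 yaw 0.14352295298367912 lean 29.320990871165133 mean [ 492.46 -156.72   94.24] std 1.4063998285632697
   along y' [-286.69 -286.39 -161.34 -159.91] z [ 66.87  71.83 143.19 147.44]
   plane offset (nominal lean) 355.64926719017825
top easel 130 n [ 0.92 -0.07 -0.4 ] yaw -0.07140168695952656 lean 23.281364008902997 mean [503.5  191.05 106.18] std 1.5434199465033056
   along y' [211.08 211.25 243.3  244.47] z [ 59.43  64.63 135.85 136.77]
   plane offset (nominal lean) 412.9474376946015
top stled 508 [ 475.77 -200.5    62.29] [ 450.92 -309.42   50.83] [500.96 -73.81  72.3 ] [-0.16  0.99  0.01]
top eled 296 [472.53 196.42  48.66] [455.66 150.85  38.67] [491.91 242.84  58.75] [-0.1  -1.    0.01]
```

Emit:
arm_command:
  rows: [0, 0.0415, -0.01235, 0, 0, 0, 0.0415, -0.01235, 0, 0, 0, 0.0415, -0.01235, 0, 0, 0, 0.0415, -0.01235, 0, 0, 0, 0.0415, -0.01235, 0, 0, 0, 0.0415, -0.01235, 0, 0, 0, 0.0415, -0.01235, 0, 0, 0, 0.0415, -0.01235, 0, 0, 0, 0.0415, -0.01235, 0, 0, 0, 0.0415, -0.01235, 0, 0]
  force: 30

```text
clock: 1.1
position: [494.9, -263.8, 239.0]
ee_rot: [0.993, 0.122, -0.0, -0.0]
contact_force: [1.1, -1.1, -0.4]
gripper_width: 0.2
finger_force: 0.0
```

Emit:
arm_command:
  rows: [0, 0, 0, 0, 6.1, 0, 0, 0, 0.03, 0, 0, 0, 0, 0.03, 0, 0, 0, 0, 0.02, 0, 0, 0, 0, 0, 0]

```text
clock: 1.6
position: [492.0, -264.3, 156.5]
ee_rot: [0.998, 0.069, -0.002, -0.001]
contact_force: [0.0, 0.1, 0.2]
gripper_width: -0.4
finger_force: 0.0
```

Emit:
arm_command:
  rows: [0, 0, 0, 0.02, 0, 0, 0, 0, 0.02, 0, 0, 0, 0, 0.015, 0, 0, 0, 0, 0.01, 0, 0, 0, 0, 0.005, 0, 0, 0, 0, 0, 0]

```text
clock: 2.2
position: [493.7, -265.2, 89.5]
ee_rot: [0.998, 0.069, -0.0, -0.0]
contact_force: [0.9, -0.6, 0.5]
gripper_width: -0.1
finger_force: 0.0
```

Run:
```python
from h import *
from station import monitor
z=snap("top",1);crop(z,240,190,380,290,5.5,"pics/t1.png")
o=monitor.get_obs();print(o['position'],o['ee_rot'],o['contact_force'])
```

```text
[ 493.86845568 -265.32990604   89.93216899] [9.97645911e-01 6.85752462e-02 2.31726474e-04 1.32952096e-04] [ 0.51565464 -0.00394229 -0.18558383]
```

View pics/t1.png

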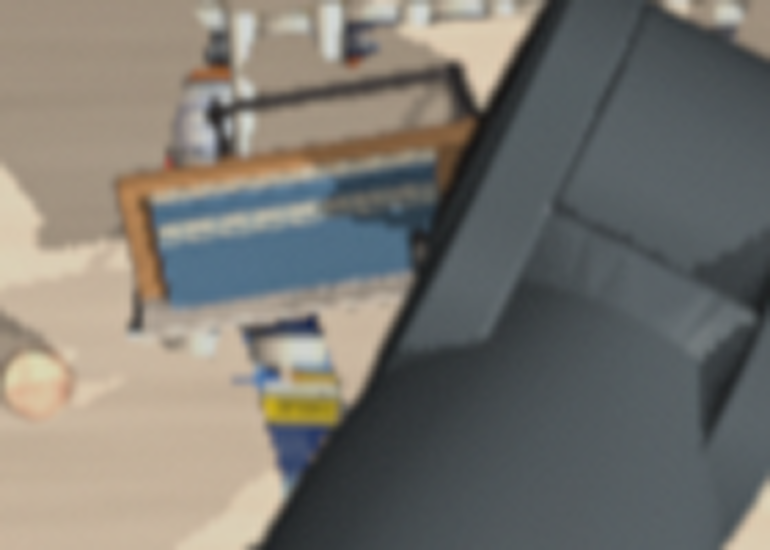

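Emit:
arm_command:
  rows: [0, 0, -0.008, 0, 0, 0, 0, -0.006, 0, 0, 0, 0, -0.005, 0, 0, 0, 0, -0.004, 0, 0, 0, 0, -0.003, 0, 0, 0, 0, -0.003, 0, 0, 0, 0, -0.003, 0, 0, 0, 0, -0.003, 0, 0, 0, 0, -0.003, 0, 0, 0, 0, -0.003, 0, 0]

```text
clock: 3.25
position: [488.0, -224.5, 89.3]
ee_rot: [0.998, 0.069, 0.0, 0.0]
contact_force: [0.5, -2.9, -0.4]
gripper_width: -0.1
finger_force: 1.2
```

Emit:
arm_command:
  rows: [0, 0, -0.003, 0, 0, 0, 0, -0.003, 0, 0, 0, 0, -0.003, 0, 0, 0, 0, -0.003, 0, 0, 0, 0, -0.003, 0, 0, 0, 0, -0.003, 0, 0, 0, 0, -0.003, 0, 0, 0, 0, -0.003, 0, 0, 0, 0, -0.003, 0, 0, 0, 0, -0.003, 0, 0]

```text
clock: 4.25
position: [483.8, -194.6, 89.3]
ee_rot: [0.998, 0.069, -0.0, -0.0]
contact_force: [-0.7, -3.4, -0.1]
gripper_width: -0.0
finger_force: 1.4
```

```bash
cat > tile.py <<'E'
from h import *
from station import monitor
import sys
k=sys.argv[1]
o=monitor.get_obs();print(o['position'].round(1),o['contact_force'].round(1),o['clock'])
S=np.array([483.4,-185.6]);c,s=np.cos(.137),np.sin(.137)
d=o['position'][:2]-S;print("tcp stand",d@[c,s],d@[-s,c])
for n in("scene","top"):
    z=snap(n,k);C=cloud(z);hsv=cv2.cvtColor(z['p'],cv2.COLOR_RGB2HSV)
    H,Sa,V=[hsv[...,i].astype(int) for i in range(3)]
    m=np.all((C>[420,-310,55])&(C<[600,40,175]),-1)&(H>90)&(H<120)&(Sa>70)
    P=C[m];q=P[:,:2]-S;y=q@[-s,c];w=np.linalg.svd(P-P.mean(0),full_matrices=False)[2][2];w*=np.sign(w[0])
    print(n,"tile y'",np.percentile(y,[1,99]),"normal yaw",np.arctan2(w[1],w[0]),"lean",np.degrees(np.arcsin(-w[2])),"z",np.percentile(P[:,2],[1,99]))
    m=np.all((C>[420,-310,60])&(C<[600,40,175]),-1)&(H<22)&(Sa>95)&(V>90);P=C[m];y=(P[:,:2]-S)@[-s,c];print(" board y'",np.percentile(y,[1,99]))
E
python3 tile.py 2
```

```text
[ 483.8 -194.6   89.3] [-0.7 -3.4 -0.1] 4.25
tcp stand -0.8229320415899999 -8.971866141289404
scene tile y' [  4.5283989  137.19272977] normal yaw 0.13403113920213103 lean 29.796889674204305 z [ 63.59224453 146.74457135]
 board y' [-120.35209986  114.41916577]
top tile y' [ 54.61817225 134.87968598] normal yaw 0.13975636994327606 lean 29.953676077112753 z [ 66.56080635 148.54189811]
 board y' [ 43.51751499 114.00885332]
```

Emit:
arm_command:
  rows: [0, 0, -0.003, 0, 0, 0, 0, -0.003, 0, 0, 0, 0, -0.003, 0, 0, 0, 0, -0.003, 0, 0, 0, 0, -0.003, 0, 0, 0, 0, -0.003, 0, 0, 0, 0, -0.003, 0, 0, 0, 0, -0.003, 0, 0, 0, 0, -0.002, 0, 0, 0, 0, -0.002, 0, 0]

```text
clock: 5.35
position: [480.0, -166.9, 89.3]
ee_rot: [0.998, 0.069, 0.0, 0.0]
contact_force: [-0.9, -2.6, 1.1]
gripper_width: -0.1
finger_force: 1.4
```

Emit:
arm_command:
  rows: [0, 0, 0, 0, 0, 0, 0, 0.015, 0, 0, 0, 0, 0.01, -0.03, 0, 0, 0, 0, -0.04, 0, 0, 0, 0, -0.04, 0, 0, 0, 0, -0.03, 0, 0, 0, 0, 0, 0]

```text
clock: 6.05
position: [485.2, -193.3, 233.3]
ee_rot: [0.998, 0.068, 0.003, 0.001]
contact_force: [0.3, 0.1, -1.0]
gripper_width: -0.1
finger_force: 0.0
```

```bash
python3 tile.py 3
```

```text
[ 485.2 -193.3  233.3] [ 0.3  0.1 -1. ] 6.05
tcp stand 0.742065785252688 -7.871206515288302
scene tile y' [ 31.97252543 165.68046521] normal yaw 0.13825009963666937 lean 30.000264843608917 z [ 63.53092545 146.68035625]
 board y' [-120.47786423  103.79529457]
top tile y' [ 63.97137589 161.66423425] normal yaw 0.14041622795364125 lean 30.135574940194942 z [ 67.95002453 149.02778709]
 board y' [ 50.99404667 114.02511615]
```

Emit:
arm_command:
  rows: [1, 0.0073, -0.0385, 0, 0, 1, 0.0073, -0.0385, 0, 0, 1, 0.0073, -0.0385, 0, 0, 1, 0.0073, -0.0385, 0, 0, 1, 0, 0, 0, -8, 1, 0, 0, 0, -8, 1, 0, 0, 0, -8, 1, 0, 0, 0, -8, 1, 0, 0, 0, -8, 1, 0, 0, 0, -8]

```text
clock: 7.15
position: [490.8, -35.6, 227.8]
ee_rot: [0.882, 0.471, -0.001, -0.001]
contact_force: [0.5, -0.1, -0.3]
gripper_width: 85.4
finger_force: 0.0
```

Emit:
arm_command:
  rows: [1, 0, 0, 0, -8, 1, 0, 0, 0, -8, 1, 0, 0, 0, -8, 1, 0, 0, 0, -8, 1, 0, 0, 0, -8, 1, 0, 0, 0, -2, 1, 0, 0, 0, 0]

```text
clock: 7.85
position: [490.9, -35.6, 228.0]
ee_rot: [0.657, 0.754, -0.001, -0.001]
contact_force: [0.2, -0.5, -0.3]
gripper_width: 85.9
finger_force: 0.0
```

```bash
python3 tile.py 4
python3 - <<'E'
from station import monitor
import numpy as np
from scipy.spatial.transform import Rotation as R
o=monitor.get_obs();print(R.from_quat(o['ee_rot']).as_matrix().round(3),o['joint_pos'].round(2))
E
```

```text
[490.9 -35.6 228. ] [ 0.2 -0.5 -0.3] 7.85
tcp stand 27.900822862916485 147.60677452708458
scene tile y' [ 32.54124957 165.97580836] normal yaw 0.13860712052729668 lean 30.045609684444216 z [ 63.51441305 146.45905359]
 board y' [-120.35588406  107.65856158]
top tile y' [ 29.80800294 105.22540417] normal yaw 0.14157983077102748 lean 29.851272047055637 z [ 66.49015011 149.27493531]
 board y' [-120.81346282   82.83752548]
[[-0.135  0.991 -0.001]
 [ 0.991  0.135  0.   ]
 [ 0.    -0.001 -1.   ]] [-0.07  0.2  -0.08  1.29  0.    1.36]
```

Emit:
arm_command:
  rows: [1, -0.001, 0.002, 0.03, 0, 1, 0, 0, 0.03, 0, 1, 0, 0, 0.03, 0, 1, 0, 0, 0.02, 0, 1, 0, 0, 0.013, 0, 0.42, 0, 0, 0, 0, 0.42, 0, 0, 0, 0, 0.42, 0, 0, 0, 0, 0.42, 0, 0, 0, 0]

```text
clock: 8.85
position: [494.0, -36.1, 107.1]
ee_rot: [0.657, 0.754, 0.0, 0.001]
contact_force: [0.6, -0.2, 1.3]
gripper_width: 36.1
finger_force: 0.5
```

```bash
python3 tile.py 5; python3 -c "
from h import *
a=cv2.resize(load('scene',5)['p'][130:260,240:400,::-1],None,fx=4,fy=4);cv2.imwrite('pics/s5.png',a)"
```

```text
[494.  -36.1 107.1] [ 0.6 -0.2  1.3] 8.85
tcp stand 30.90076027139713 146.64867035987766
scene tile y' [ 32.50250849 165.86078248] normal yaw 0.16869750920525706 lean 24.512611061692123 z [ 63.70201388 162.15209512]
 board y' [-120.30592157  113.86424002]
top tile y' [29.76042024 99.39276943] normal yaw 0.1371610143128507 lean 29.76837719403049 z [ 67.19259973 148.17271226]
 board y' [-120.99563189   77.57624427]
```

View pics/s5.png

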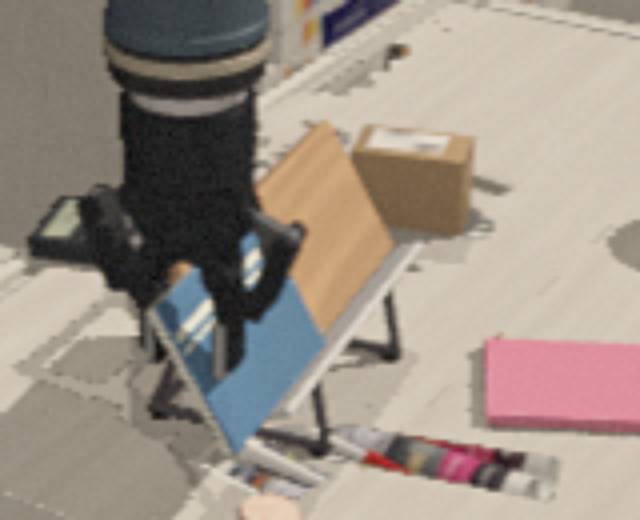

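Emit:
arm_command:
  rows: [0.41, 0, -0.002, 0, 0, 0.39, 0, -0.002, 0, 0, 0.375, 0, -0.002, 0, 0, 0.36, 0, -0.002, 0, 0, 0.345, 0, -0.002, 0, 0, 0.33, 0, -0.002, 0, 0, 0.315, 0, -0.002, 0, 0, 0.3, 0, -0.002, 0, 0]
  force: 20

```text
clock: 9.75
position: [477.3, -38.3, 106.3]
ee_rot: [0.657, 0.754, -0.0, -0.0]
contact_force: [0.7, -0.3, 1.3]
gripper_width: 25.9
finger_force: 0.0
```

```bash
python3 tile.py 6
```

```text
[477.3 -38.3 106.3] [ 0.7 -0.3  1.3] 9.75
tcp stand 14.122331564168462 146.77891991143287
scene tile y' [ 33.48496843 166.30207346] normal yaw 0.15213423314650817 lean 7.790493236869693 z [ 64.45982697 167.640289  ]
 board y' [-122.785469     -1.42570184]
top tile y' [29.80567339 94.07245728] normal yaw 0.1457467991443735 lean 15.06155273250511 z [ 75.40075943 158.75011127]
 board y' [-120.60006262   80.14712417]
```

Emit:
arm_command:
  rows: [0.285, 0, -0.002, 0, 0, 0.27, 0, -0.002, 0, 0, 0.25, 0, -0.002, 0, 0, 0.235, 0, -0.002, 0, 0, 0.22, 0, -0.002, 0, 0, 0.2, 0, -0.002, 0, 0, 0.2, 0, 0, 0, 0]

```text
clock: 10.55
position: [465.4, -39.9, 106.3]
ee_rot: [0.657, 0.754, -0.0, -0.0]
contact_force: [1.4, -0.1, -0.3]
gripper_width: 17.1
finger_force: 0.0
```

```bash
python3 tile.py 7
```

```text
[465.4 -39.9 106.3] [ 1.4 -0.1 -0.3] 10.55
tcp stand 2.0743313471495632 146.7645759436694
scene tile y' [ 35.4179506  166.16108215] normal yaw 0.1571287342729476 lean 3.0496918262689583 z [ 65.24168257 163.66063045]
 board y' [-124.00395541   -4.88418531]
top tile y' [33.95385799 85.90816579] normal yaw 0.14037126669849798 lean 6.69413821737688 z [ 95.74155923 161.15388158]
 board y' [-120.42468596   79.53731977]
```

Emit:
arm_command:
  rows: [0.17, 0, -0.002, 0, 0, 0.15, 0, -0.002, 0, 0, 0.12, 0, -0.001, 0, 0, 0.08, 0, 0, 0, 0, 0, 0, 0, 0, 0, 0, 0, 0, 0, 0]
  force: 20

```text
clock: 11.25
position: [461.0, -40.5, 106.4]
ee_rot: [0.657, 0.754, 0.0, 0.0]
contact_force: [2.2, 0.9, 0.6]
gripper_width: 8.7
finger_force: 19.7
```

Emit:
arm_command:
  rows: [0, 0, 0, 0, 0, 0, 0, 0, 0, 0]
  force: 80

```text
clock: 11.45
position: [461.0, -40.5, 106.4]
ee_rot: [0.657, 0.754, 0.0, 0.0]
contact_force: [2.0, 0.9, 1.7]
gripper_width: 8.2
finger_force: 78.6
```

```bash
python3 tile.py 8;python3 -c "
from h import *
a=cv2.resize(load('scene',8)['p'][130:260,240:400,::-1],None,fx=4,fy=4);cv2.imwrite('pics/s8.png',a)"
```

```text
[461.  -40.5 106.4] [2.  0.9 1.7] 11.45
tcp stand -2.4241310926725106 146.78012464741093
scene tile y' [ 33.75338294 166.10010461] normal yaw 0.14924065072554382 lean -1.7570858319535447 z [ 65.95566912 166.89172303]
 board y' [-123.76771534  115.15981093]tile.py:12: RuntimeWarning: Mean of empty slice.
  P=C[m];q=P[:,:2]-S;y=q@[-s,c];w=np.linalg.svd(P-P.mean(0),full_matrices=False)[2][2];w*=np.sign(w[0])
  ret = um.true_divide(
Traceback (most recent call last):
  File "tile.py", line 12, in <module>
    P=C[m];q=P[:,:2]-S;y=q@[-s,c];w=np.linalg.svd(P-P.mean(0),full_matrices=False)[2][2];w*=np.sign(w[0])
                                    ~~~~~~~~~~~~~~~~~~~~~~~~~~~~~~~~~~~~~~~~~~~~~~~~~^^^
IndexError: index 2 is out of bounds for axis 0 with size 0
```

View pics/s8.png

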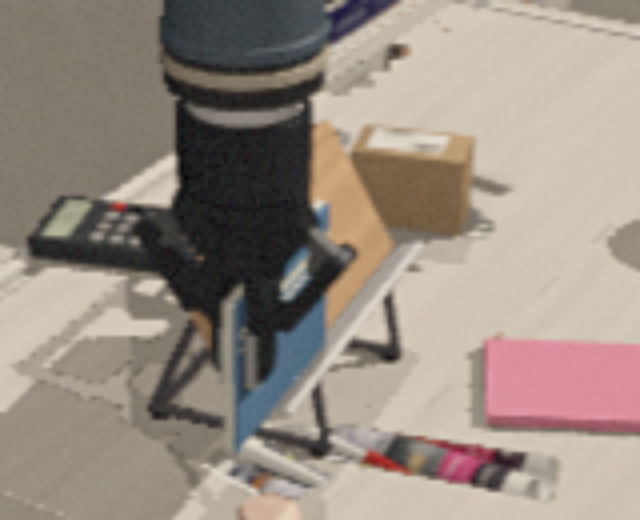

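Emit:
arm_command:
  rows: [0, 0, 0, -0.005, 0, 0, 0, 0, -0.005, 0, 0, 0, 0, -0.01, 0, 0, 0, 0, -0.02, 0, 0, 0, 0, -0.03, 0, 0, 0, 0, -0.03, 0, 0, 0, 0, -0.02, 0, 0, 0, 0, -0.01, 0, 0, 0, 0, 0, 0]

```text
clock: 12.45
position: [461.2, -40.6, 237.4]
ee_rot: [0.657, 0.754, 0.001, 0.001]
contact_force: [-0.2, -0.5, -3.7]
gripper_width: 7.8
finger_force: 78.3
```

```bash
cat > held.py <<'E'
from h import *
from station import monitor
from scipy.spatial.transform import Rotation as R
import sys
o=monitor.get_obs();p=o['position'];M=R.from_quat(o['ee_rot']).as_matrix();print(p.round(1),o['contact_force'].round(1),o['finger_force'],o['clock'])
z=snap("scene",sys.argv[1]);C=cloud(z);hsv=cv2.cvtColor(z['p'],cv2.COLOR_RGB2HSV)
H,S,V=[hsv[...,i].astype(int) for i in range(3)]
L=(C-p)@M  # tool coords
m=np.all((L>[-140,-25,-70])&(L<[45,25,90]),-1)&(H>90)&(H<120)&(S>60)
P=L[m];q=P-P.mean(0);w=np.linalg.svd(q,full_matrices=False)[2][2];w*=np.sign(w[1]);print("n pts",len(P),"front normal in tool",w.round(3))
print("tool x",np.percentile(P[:,0],[0,1,99,100]).round(1),"y",np.percentile(P[:,1],[1,50,99]).round(1),"z",np.percentile(P[:,2],[0,1,99,100]).round(1))
# bottom edge: max tool z per x bin
xs=np.arange(-112,22,8);b=[(x,np.sort(P[abs(P[:,0]-x)<4][:,2])[-2:].mean()) for x in xs if (abs(P[:,0]-x)<4).sum()>6]
b=np.array(b);print(b.round(0).tolist(),"slope deg",np.degrees(np.arctan(np.polyfit(b[:,0],b[:,1],1)[0])))
rc=cv2.minAreaRect(P[:,[0,2]].astype(np.float32));print("rect",rc)
E
python3 held.py 9
```

```text
[461.2 -40.6 237.4] [-0.2 -0.5 -3.7] 78.25805068016052 12.45
n pts 468 front normal in tool [ 0.01   1.    -0.028]
tool x [-112.7 -110.    19.7   22.7] y [-20.3  -6.   -3.7] z [-68.8 -59.4  40.9  42.7]
[[-112.0, 37.0], [-104.0, 38.0], [-96.0, 38.0], [-88.0, 37.0], [-80.0, 39.0], [-72.0, 38.0], [-64.0, 39.0], [-56.0, 40.0], [-48.0, 42.0], [-40.0, 39.0], [-32.0, 40.0], [-24.0, 40.0], [-16.0, 40.0], [-8.0, 41.0], [0.0, 37.0], [8.0, 40.0], [16.0, 41.0]] slope deg 1.12896620696333
rect ((-45.63257598876953, -12.702499389648438), (110.73778533935547, 135.47317504882812), 89.2411880493164)
```

Emit:
arm_command:
  rows: [0, 0.015, 0.003, 0, 0, 0, 0.03, 0.0058, 0, 0, 0, 0.04, 0.0077, 0, 0, 0, 0.04, 0.0077, 0, 0, 0, 0.04, 0.0077, 0, 0, 0, 0.04, 0.0077, 0, 0, 0, 0.04, 0.0077, 0, 0, 0, 0.023, 0.0048, 0, 0, 0, 0.0113, 0.0022, 0, 0, 0, 0, 0, 0, 4]
  force: 90

```text
clock: 13.5
position: [475.8, 244.5, 234.9]
ee_rot: [0.682, 0.731, -0.001, -0.0]
contact_force: [-0.9, -1.1, -3.1]
gripper_width: 8.4
finger_force: 87.9
```

Emit:
arm_command:
  rows: [0, 0, 0, 0.01, 5, 0, 0, 0, 0.02, 4, 0, 0, 0, 0.03, 0, 0, 0, 0, 0.02, 0, 0, 0, 0, 0.01, 0, 0, 0, 0, 0, 0]

```text
clock: 14.1
position: [475.5, 242.6, 144.9]
ee_rot: [0.738, 0.675, -0.001, -0.0]
contact_force: [-0.1, -0.8, -3.4]
gripper_width: 8.0
finger_force: 87.7
```

```bash
python3 held.py 10
cat > eas.py <<'E'
from h import *
from station import monitor
import sys
k=sys.argv[1];psi=-.09;c,s=np.cos(psi),np.sin(psi)
for n in("scene","top"):
    z=snap(n,k) if n=="top" or len(sys.argv)>2 else load(n,k)
    C=cloud(z);hsv=cv2.cvtColor(z['p'],cv2.COLOR_RGB2HSV);H,S,V=[hsv[...,i].astype(int) for i in range(3)]
    box=lambda a,b:np.all((C>a)&(C<b),-1)
    for nm,m in(("blue",box([400,100,40],[620,340,270])&(H>90)&(H<120)&(S>60)),("ledge",box([430,120,38],[500,280,62])&(S<60)&(V>100)),("brown",box([430,120,50],[600,280,150])&(H<22)&(S>70)&(V<150)),("white",box([430,120,60],[600,330,270])&(S<45)&(V>100))):
        P=C[m]
        if len(P)<15: print(n,nm,len(P));continue
        w=np.linalg.svd(P-P.mean(0),full_matrices=False)[2][2];w*=np.sign(w[0])
        x=P[:,0]*c+P[:,1]*s;y=-P[:,0]*s+P[:,1]*c
        print(n,nm,len(P),"x'",np.percentile(x,[1,50,99]).round(1),"y'",np.percentile(y,[0.5,99.5]).round(1),y.mean().round(1),"z",np.percentile(P[:,2],[1,99]).round(1),"yaw",np.arctan2(w[1],w[0]).round(3),"lean",np.degrees(np.arcsin(-w[2])).round(1))
p=monitor.get_obs()['position'];print("tcp e",p[0]*c+p[1]*s,-p[0]*s+p[1]*c,p[2])
E
python3 eas.py 10; python3 -c "
from h import *
a=cv2.resize(load('scene',10)['p'][180:340,130:300,::-1],None,fx=3.5,fy=3.5);cv2.imwrite('pics/s10.png',a)"
```

```text
[475.5 242.6 144.9] [-0.1 -0.8 -3.4] 87.69802808761597 14.1
n pts 1427 front normal in tool [ 0.005  1.    -0.005]
tool x [-119.2 -117.3   17.7   19.3] y [-17.4  -5.6  -3. ] z [-69.8 -53.5  43.7  46.9]
[[-112.0, 44.0], [-104.0, 41.0], [-96.0, 43.0], [-88.0, 41.0], [-80.0, 43.0], [-72.0, 44.0], [-64.0, 41.0], [-56.0, 42.0], [-48.0, 42.0], [-40.0, 44.0], [-32.0, 45.0], [-24.0, 44.0], [-16.0, 44.0], [-8.0, 45.0], [0.0, 43.0], [8.0, 43.0], [16.0, 46.0]] slope deg 1.2028940290105072
rect ((-49.3917236328125, -12.323230743408203), (138.4993438720703, 116.68365478515625), 0.7552523612976074)
scene blue 1491 x' [408.1 446.1 457.5] y' [166.3 302.8] 233.6 z [101.3 237.4] yaw -0.069 lean -2.4
scene ledge 341 x' [436.2 446.6 466.5] y' [193.  283.1] 242.0 z [39.9 55.7] yaw -0.064 lean -74.4
scene brown 192 x' [458.5 464.6 470.8] y' [221.5 258.5] 241.3 z [50.4 73.8] yaw -0.143 lean 20.0
scene white 435 x' [408.  446.8 509.8] y' [162.  303.6] 234.9 z [ 68.  265.4] yaw -0.089 lean -10.9
top blue 0
top ledge 181 x' [439.2 457.5 469. ] y' [195.5 282.9] 239.7 z [39.9 56.9] yaw -0.12 lean -70.3
top brown 225 x' [463.5 484.4 504.5] y' [218.3 257.3] 236.3 z [ 54.9 137.5] yaw -0.072 lean 24.0
top white 181 x' [447.1 453.  522.6] y' [163.5 274.3] 212.5 z [ 72.  204.5] yaw -0.146 lean -17.1
tcp e 452.7402838464154 285.25934753038086 146.91434062132
```

View pics/s10.png

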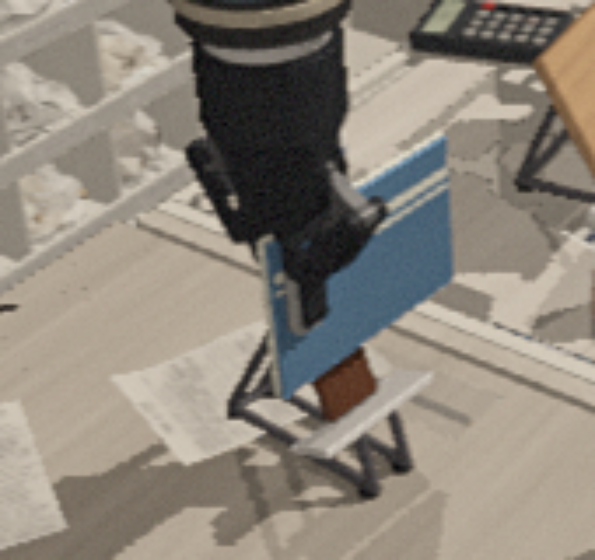

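Emit:
arm_command:
  rows: [0, 0.004, 0, 0.01, 0, 0, 0, 0, 0.015, 0, 0, 0, 0, 0.01, 0, 0, 0, 0, 0.005, 0, 0, 0, 0, 0.002, 0, 0, 0, 0, 0, 0]

```text
clock: 14.8
position: [476.8, 247.6, 104.4]
ee_rot: [0.738, 0.675, 0.0, 0.0]
contact_force: [0.3, 0.1, -3.5]
gripper_width: 7.6
finger_force: 87.9
```

Emit:
arm_command:
  rows: [0, 0, 0, 0.001, 0, 0, 0, 0, 0.001, 0, 0, 0, 0, 0.001, 0, 0, 0, 0, 0.001, 0, 0, 0, 0, 0, 0]

```text
clock: 15.3
position: [476.6, 247.5, 100.2]
ee_rot: [0.738, 0.675, -0.0, -0.0]
contact_force: [-0.0, 0.3, -3.6]
gripper_width: 8.3
finger_force: 87.9
```

```bash
python3 held.py 11; python3 eas.py 11
```

```text
[476.6 247.5 100.2] [-0.   0.3 -3.6] 87.90055274963379 15.3
n pts 1308 front normal in tool [ 0.005  1.    -0.004]
tool x [-121.3 -116.6   17.5   19. ] y [-10.7  -5.7  -2.8] z [-59.5 -53.6  43.7  46.4]
[[-112.0, 43.0], [-104.0, 41.0], [-96.0, 41.0], [-88.0, 41.0], [-80.0, 43.0], [-72.0, 44.0], [-64.0, 42.0], [-56.0, 44.0], [-48.0, 43.0], [-40.0, 42.0], [-32.0, 44.0], [-24.0, 45.0], [-16.0, 44.0], [-8.0, 44.0], [0.0, 44.0], [8.0, 44.0], [16.0, 43.0]] slope deg 1.2281680625002056
rect ((-50.12385559082031, -4.820720672607422), (104.2022476196289, 141.04840087890625), 87.72954559326172)
scene blue 1377 x' [404.  446.8 456.4] y' [171.9 322.6] 238.1 z [ 56.6 227.7] yaw -0.061 lean -3.2
scene ledge 262 x' [436.  443.2 454.1] y' [169.9 307. ] 240.1 z [43.1 59.3] yaw 0.012 lean -84.9
scene brown 1
scene white 448 x' [407.  447.2 499.7] y' [167.1 320. ] 248.2 z [ 64.2 269.5] yaw -0.092 lean -10.3
top blue 0
top ledge 186 x' [439.2 455.2 469. ] y' [169.8 283.6] 238.0 z [39.4 59. ] yaw -0.055 lean -68.2
top brown 221 x' [464.7 485.1 504.6] y' [218.2 257.8] 236.5 z [ 57.3 134.8] yaw -0.07 lean 24.4
top white 171 x' [445.  453.  523.5] y' [167.9 279.2] 217.9 z [ 65.4 158.6] yaw -0.13 lean -17.7
tcp e 452.4855387531592 289.3801487186838 100.33843593589674
```

Emit:
arm_command:
  rows: [0, 0, 0, 0.001, 0, 0, 0, 0, 0.001, 0, 0, 0, 0, 0.001, 0, 0, 0, 0, 0, 0]

```text
clock: 15.8
position: [476.6, 247.5, 97.2]
ee_rot: [0.738, 0.675, -0.0, -0.0]
contact_force: [-0.9, 0.7, -3.4]
gripper_width: 8.2
finger_force: 87.9
```

Emit:
arm_command:
  rows: [0, 0, 0, 0.001, 0, 0, 0, 0, 0, 0]

```text
clock: 16.0
position: [477.1, 247.6, 96.7]
ee_rot: [0.738, 0.675, 0.0, 0.0]
contact_force: [0.4, -0.8, 1.5]
gripper_width: 8.1
finger_force: 88.8
```

Emit:
arm_command:
  rows: [0, 0, 0, 0.001, 0, 0, 0, 0, 0, 0]

```text
clock: 16.2
position: [477.6, 247.8, 96.2]
ee_rot: [0.738, 0.675, 0.001, 0.001]
contact_force: [0.7, -0.4, 8.5]
gripper_width: 8.0
finger_force: 89.7
```

Emit:
arm_command:
  rows: [0, 0, 0, -0.002, 0, 0, 0, 0.001, 0, 0, 0, 0, 0.001, 0, 0, 0, 0, 0, 0, 0]

```text
clock: 16.6
position: [478.6, 247.2, 97.0]
ee_rot: [0.738, 0.675, -0.0, -0.0]
contact_force: [-0.4, -0.1, -2.5]
gripper_width: 7.8
finger_force: 87.9
```

Emit:
arm_command:
  rows: [0, 0, 0.001, 0, 0, 0, 0, 0, 0, 0]

```text
clock: 16.8
position: [479.7, 247.2, 97.2]
ee_rot: [0.738, 0.675, -0.0, -0.0]
contact_force: [-0.3, 0.2, -3.7]
gripper_width: 8.0
finger_force: 87.9
```

Emit:
arm_command:
  rows: [0, 0, 0.001, 0, 0, 0, 0, 0, 0, 0]

```text
clock: 17.0
position: [480.5, 247.1, 97.2]
ee_rot: [0.738, 0.675, -0.0, -0.0]
contact_force: [-0.6, 0.4, -4.4]
gripper_width: 8.0
finger_force: 87.9
```

Emit:
arm_command:
  rows: [0, 0, 0, 0.001, 0, 0, 0, 0, 0.001, 0, 0, 0, 0, 0, 0]

```text
clock: 17.3
position: [480.4, 247.3, 95.5]
ee_rot: [0.738, 0.675, -0.0, -0.0]
contact_force: [-3.6, 1.0, 3.2]
gripper_width: 8.0
finger_force: 89.2
```

Emit:
arm_command:
  rows: [0, 0, 0.001, 0, 0, 0, 0, 0, 0, 0]

```text
clock: 17.5
position: [480.9, 247.2, 95.4]
ee_rot: [0.738, 0.675, -0.0, -0.001]
contact_force: [-8.5, 2.2, 6.0]
gripper_width: 7.9
finger_force: 89.5
```

Emit:
arm_command:
  rows: [0, 0, 0.001, 0, 0, 0, 0, 0, 0, 0]

```text
clock: 17.7
position: [481.3, 247.2, 95.3]
ee_rot: [0.738, 0.675, -0.001, -0.001]
contact_force: [-12.1, 2.7, 9.1]
gripper_width: 7.8
finger_force: 90.0
```

Emit:
arm_command:
  rows: [0, 0, -0.001, 0, 0, 0, 0, -0.001, 0, 0, 0, 0, -0.0005, 0, 0, 0, 0, 0, 0, 0]

```text
clock: 18.1
position: [480.2, 247.2, 95.4]
ee_rot: [0.738, 0.675, 0.0, 0.0]
contact_force: [-3.2, 0.3, 3.2]
gripper_width: 8.1
finger_force: 89.0
```

Emit:
arm_command:
  rows: [0, 0, 0, 0, 0, 0, 0, 0, 0, 0, 0.1, 0, 0, 0, 0, 0.11, 0, 0, 0, 0, 0.12, 0, 0, 0, 0, 0.13, 0, 0, 0, 0, 0.14, 0, 0, 0, 0, 0.15, 0, 0, 0, 0]
  force: 20

```text
clock: 18.9
position: [480.2, 247.2, 95.3]
ee_rot: [0.738, 0.675, 0.0, 0.0]
contact_force: [-0.2, 0.7, 0.1]
gripper_width: 12.8
finger_force: 0.0
```

```bash
python3 eas.py 12 x
```

```text
scene blue 1352 x' [411.3 450.4 454.4] y' [171.6 307.3] 236.8 z [ 52.1 200. ] yaw -0.066 lean -3.3
scene ledge 268 x' [436.  443.3 456.7] y' [169.  307.3] 241.3 z [42.9 59.3] yaw -0.071 lean -89.8
scene brown 0
scene white 501 x' [408.2 450.4 473.4] y' [167.  320.4] 254.5 z [ 66.1 268.2] yaw -0.081 lean -8.5
top blue 0
top ledge 201 x' [439.3 448.3 469. ] y' [194.6 283.9] 237.7 z [39.8 58.8] yaw -0.081 lean -72.3
top brown 205 x' [467.4 486.  504.5] y' [218.7 257.7] 236.4 z [ 64.  135.9] yaw -0.061 lean 24.4
top white 165 x' [450.4 456.7 527.3] y' [168.  279.6] 216.2 z [ 61.6 154.1] yaw -0.181 lean -21.9
tcp e 456.00995147317076 289.37309500895424 95.29827081031635
```

Emit:
arm_command:
  rows: [0.17, 0, 0, 0, 0, 0.19, 0, 0, 0, 0, 0.21, 0, 0, 0, 0, 0.23, 0, 0, 0, 0, 0.25, 0, 0, 0, 0, 0.27, 0, 0, 0, 0, 0.29, 0, 0, 0, 0, 0.31, 0, 0, 0, 0, 0.33, 0, 0, 0, 0, 0.35, 0, 0, 0, 0]

```text
clock: 20.0
position: [480.1, 247.2, 95.3]
ee_rot: [0.738, 0.675, -0.0, -0.0]
contact_force: [-0.3, -0.2, -0.3]
gripper_width: 29.4
finger_force: 0.0
```

Emit:
arm_command:
  rows: [0.37, 0, 0, 0, 0, 0.39, 0, 0, 0, 0, 0.41, 0, 0, 0, 0, 0.43, 0, 0, 0, 0, 0.45, 0, 0, 0, 0, 0.47, 0, 0, 0, 0, 0.49, 0, 0, 0, 0, 0.51, 0, 0, 0, 0, 0.53, 0, 0, 0, 0]

```text
clock: 20.9
position: [480.1, 247.2, 95.3]
ee_rot: [0.738, 0.675, 0.0, -0.0]
contact_force: [0.7, 0.0, -0.1]
gripper_width: 45.2
finger_force: 0.0
```

```bash
python3 eas.py 13 x;python3 -c "
from h import *
a=cv2.resize(load('scene',13)['p'][190:340,150:300,::-1],None,fx=3.5,fy=3.5);cv2.imwrite('pics/s13.png',a)"
```

```text
scene blue 1253 x' [395.  450.4 464. ] y' [171.3 322.1] 240.7 z [ 52.3 237.2] yaw -0.063 lean -4.5
scene ledge 264 x' [436.  442.9 456.7] y' [169.  307.7] 241.4 z [43.3 59.8] yaw -0.274 lean -88.7
scene brown 4
scene white 552 x' [409.3 450.7 502.5] y' [166.3 320.7] 259.2 z [ 64.5 268.3] yaw -0.106 lean -9.0
top blue 0
top ledge 202 x' [439.2 448.2 469. ] y' [169.1 283.2] 237.5 z [39.2 58.9] yaw -0.023 lean -73.3
top brown 204 x' [467.4 486.3 504.7] y' [218.7 258. ] 236.5 z [ 64.2 136. ] yaw -0.068 lean 24.5
top white 168 x' [424.1 456.6 527.2] y' [167.4 292.9] 217.5 z [ 61.  167.6] yaw -0.134 lean -24.3
tcp e 455.9780325560267 289.3776929715476 95.3194296423266
```

View pics/s13.png

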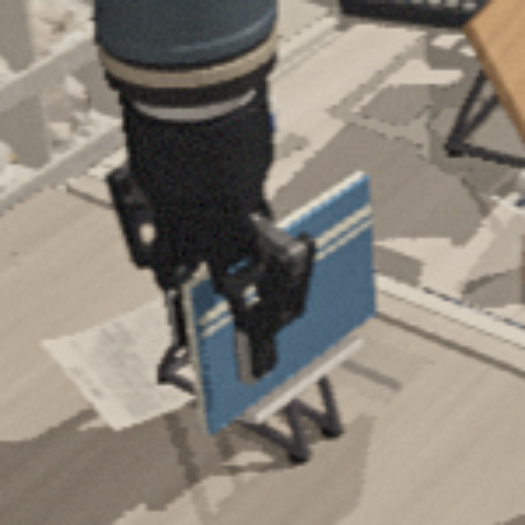

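Emit:
arm_command:
  rows: [0.45, 0, 0, 0, 0, 0.38, 0, 0, 0, 0, 0.31, 0, 0, 0, 0, 0.25, 0, 0, 0, 0, 0.2, 0, 0, 0, 0, 0.18, 0, 0, 0, 0, 0.18, 0, 0, 0, 0]

```text
clock: 21.7
position: [480.1, 247.2, 95.3]
ee_rot: [0.738, 0.675, -0.0, 0.0]
contact_force: [0.2, -0.0, -1.1]
gripper_width: 15.4
finger_force: 0.0
```

Emit:
arm_command:
  rows: [0.18, 0, 0.0015, 0, 0, 0.19, 0, 0.0015, 0, 0, 0.2, 0, 0.0015, 0, 0, 0.215, 0, 0.0015, 0, 0, 0.23, 0, 0.0015, 0, 0, 0.245, 0, 0.0015, 0, 0, 0.26, 0, 0.0015, 0, 0, 0.27, 0, 0.0015, 0, 0]

```text
clock: 22.5
position: [492.2, 246.1, 95.3]
ee_rot: [0.738, 0.675, 0.0, 0.0]
contact_force: [0.8, 0.1, -1.1]
gripper_width: 23.0
finger_force: 0.0
```

```bash
cat > lean.py <<'E'
from h import *
from station import monitor
import sys
psi=-.09;c,s=np.cos(psi),np.sin(psi)
z=snap("scene",sys.argv[1]);C=cloud(z);hsv=cv2.cvtColor(z['p'],cv2.COLOR_RGB2HSV);H,S,V=[hsv[...,i].astype(int) for i in range(3)]
m=np.all((C>[425,140,45])&(C<[540,330,165]),-1)&(H>95)&(H<118)&(S>90)
m=cv2.erode(m.astype(np.uint8),np.ones((3,3)))>0;P=C[m]
P=np.c_[P[:,0]*c+P[:,1]*s,-P[:,0]*s+P[:,1]*c,P[:,2]]
for i in range(8):
    A=np.c_[P[:,1]-239,P[:,2]-45,np.ones(len(P))];k=np.linalg.lstsq(A,P[:,0],rcond=None)[0];r=P[:,0]-A@k
    P=P[abs(r)<max(2.5*r.std(),2)]
print(len(P),"yaw rel",-k[0],"lean",np.degrees(np.arctan(k[1])),"x' front at z45",k[2],"y'",np.percentile(P[:,1],[.5,99.5]),"z",np.percentile(P[:,2],[.5,99.5]))
for side in(-60,-40,-20,20,40,60):
    q=P[abs(P[:,1]-239-side)<8]
    if len(q)>10: print(side,"z lo/hi",np.percentile(q[:,2],[1,99]).round(1),end=' ')
o=monitor.get_obs();print("\nF",o['contact_force'].round(1),o['position'].round(1),o['clock'])
E
python3 lean.py 14
```

```text
15 yaw rel -0.006982899793645551 lean 11.646284134245077 x' front at z45 449.082170393707 y' [187.66844212 303.5115959 ] z [ 56.98848044 144.63508056]
60 z lo/hi [ 69.  144.6] 
F [-0.  -0.1  1.1] [492.4 246.1  95.3] 22.55
```

Leaning as planned (about 12°). I'll continue in the same way.

Emit:
arm_command:
  rows: [0.285, 0, 0.0015, 0, 0, 0.3, 0, 0.0015, 0, 0, 0.315, 0, 0.0015, 0, 0, 0.325, 0, 0.0015, 0, 0, 0.34, 0, 0.0015, 0, 0, 0.355, 0, 0.0015, 0, 0, 0.37, 0, 0.0015, 0, 0, 0.38, 0, 0.0015, 0, 0, 0.4, 0, 0, 0, 0]

```text
clock: 23.45
position: [504.1, 245.0, 95.3]
ee_rot: [0.738, 0.675, -0.0, -0.0]
contact_force: [0.2, 0.4, -0.5]
gripper_width: 34.4
finger_force: 0.0
```

```bash
sed -i 's/S>90)$/S>60)/' lean.py; python3 lean.py 15
```

```text
1130 yaw rel 0.005059315075456097 lean 21.7742261402443 x' front at z45 447.79760326509046 y' [186.57935651 305.00596974] z [ 53.87150681 139.40366887]
-40 z lo/hi [ 54.7 138.5] -20 z lo/hi [ 55.2 139.3] 20 z lo/hi [54.9 96.8] 40 z lo/hi [53.3 79. ] 60 z lo/hi [ 54.2 139.9] 
F [0.1 0.4 0.1] [504.1 245.   95.3] 23.5
```

Emit:
arm_command:
  rows: [0.5, 0, 0.001, 0, 0, 0.65, 0, 0, 0, 0, 0.8, 0, 0, 0, 0, 1, 0, 0, 0, 0, 1, 0, 0, 0, 0, 1, 0, 0, 0, 0, 1, 0, 0, -0.01, 0, 1, 0, 0, -0.02, 0, 1, 0, 0, -0.03, 0, 1, 0, 0, -0.04, 0]

```text
clock: 24.5
position: [504.3, 244.6, 196.1]
ee_rot: [0.738, 0.675, -0.001, -0.0]
contact_force: [0.5, 0.6, 1.1]
gripper_width: 85.1
finger_force: 0.0
```

Emit:
arm_command:
  rows: [1, 0, 0, -0.03, 0, 1, 0.03, -0.01, 0, 0, 1, 0.04, -0.02, 0, 0, 1, 0.04, -0.02, 0, 0, 1, 0.03, -0.02, 0, 0, 1, 0, 0, 0, 0]

```text
clock: 25.1
position: [445.7, 394.0, 225.8]
ee_rot: [0.737, 0.676, 0.0, -0.0]
contact_force: [0.3, -0.7, 0.3]
gripper_width: 85.4
finger_force: 0.0
```

```bash
python3 lean.py 16
python3 - <<'E'
from h import *
t=snap("top",16);s=load("scene",16)
a=cv2.resize(s['p'][200:330,160:290,::-1],(500,500));b=cv2.resize(t['p'][190:280,130:220,::-1],(300,300))
im=np.zeros((500,800,3),np.uint8);im[:,:500]=a;im[:300,500:]=b;cv2.imwrite("pics/f.png",im)
E
```

```text
1568 yaw rel -0.0004148467474652751 lean 21.878423291157137 x' front at z45 447.6123362091606 y' [186.38009305 304.6127185 ] z [ 54.00655267 139.8681219 ]
-60 z lo/hi [ 61.2 100.4] -40 z lo/hi [ 55.8 139.2] -20 z lo/hi [ 55.9 139. ] 20 z lo/hi [ 55.3 139.6] 40 z lo/hi [ 54.3 139.3] 60 z lo/hi [ 53.9 138.2] 
F [ 0.1 -0.8  0.1] [446.8 392.3 225.8] 25.15
```

View pics/f.png

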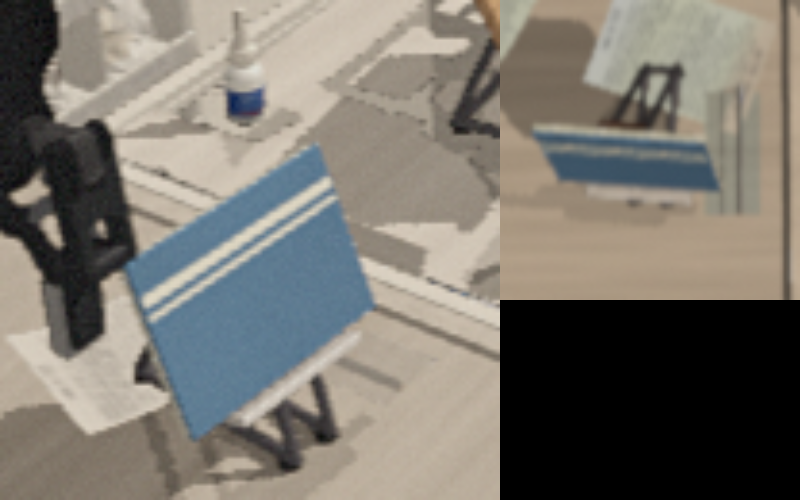

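Run:
```python
from h import *
psi=-.09;c,s=np.cos(psi),np.sin(psi)
for n in("scene","top"):
    z=load(n,16);C=cloud(z);hsv=cv2.cvtColor(z['p'],cv2.COLOR_RGB2HSV);H,S,V=[hsv[...,i].astype(int) for i in range(3)]
    xp=C[...,0]*c+C[...,1]*s;yp=-C[...,0]*s+C[...,1]*c
    b=(xp>435)&(xp<500)&(yp>140)&(yp<330)&(C[...,2]>48)&(C[...,2]<145)&(H>88)&(H<125)&(S>45)
    k,l,st,_=cv2.connectedComponentsWithStats(b.astype(np.uint8));i=1+st[1:,4].argmax();b=l==i
    ld=(xp>430)&(xp<452)&(yp>140)&(yp<330)&(C[...,2]>38)&(C[...,2]<60)&(S<60)&(V>100)&~b
    for lo,hi in((50,70),(70,90),(90,115)):
        y=yp[b&(C[...,2]>lo)&(C[...,2]<hi)];print(n,lo,np.percentile(y,[.3,99.7]).round(1),np.percentile(y,[.3,99.7]).mean().round(1))
    print(" ledge",np.percentile(yp[ld],[1,99]).round(1),np.percentile(yp[ld],[1,99]).mean())
    z0=load(n,0);C=cloud(z0);hsv=cv2.cvtColor(z0['p'],cv2.COLOR_RGB2HSV);H,S,V=[hsv[...,i].astype(int) for i in range(3)]
    xp=C[...,0]*c+C[...,1]*s;yp=-C[...,0]*s+C[...,1]*c;B=(yp>140)&(yp<330)
    ld=B&(xp>430)&(xp<458)&(C[...,2]>38)&(C[...,2]<60)&(S<60)&(V>100);br=B&(xp>455)&(xp<510)&(C[...,2]>55)&(C[...,2]<140)&(H<22)&(S>70)&(V<150)
    for q in(ld,br):
        k,l,st,_=cv2.connectedComponentsWithStats(q.astype(np.uint8));i=1+st[1:,4].argmax();y=yp[l==i];print("  start",np.percentile(y,[.5,99.5]).round(1),np.percentile(y,[.5,99.5]).mean())
```

```text
scene 50 [170.7 307.3] 239.0
scene 70 [170.1 307.4] 238.8
scene 90 [170.7 306.9] 238.8
 ledge [177.6 289.4] 233.5079153948716
  start [193.8 283.6] 238.69190422992648
  start [219.4 258.8] 239.11233360484465
top 50 [171.5 304.1] 237.8
top 70 [169.9 303.9] 236.9
top 90 [169.9 303.6] 236.8
 ledge [192.6 283.3] 237.90514575605516
  start [193.6 284. ] 238.78600713700465
  start [218.5 257.8] 238.1524665013098
```

The tile is centred to within about 1 mm, level, and leaning 22° flush on the easel, and the robot is clear of it. I'm handing it in.

```bash
python3 -c "
from station import job
print(job.close_job())"
```

```text
the job is handed in; nothing more can be done
None
```

The blue tile stands on the dark easel's ledge, centred to about 1–2 mm, level and leaning 22° against its back with the blue face to the front; it was let go without a drop, nothing else was touched that I could see, and the job was handed in at about 25 s.

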